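Top a kiln pier level with a tapered firebrick

TASK

Finish the little kiln pier so that a shelf can lie level on it: set the loose tapered brick on the pier's sloping top, broad face down, thick end over the low end, centred and in line, so that the new top is level. The brick stands on its narrow side, so first lay it in the V of the wooden cradle, let go there, and take it again across its width. Set it down gently everywhere, never let it tumble, and leave the bowl, jar and brush where they are.

Things in the scene. Friction and masses are not known exactly. Their poses are not given: they have to be found in the camera images.
- brick: Loose tapered firebrick, ~0.3 kg, 120 mm long (x), 50 mm wide (z), thickness (y) 24 mm at the thin end, 41 at the thick end, 32.5 mid-length. Origin at its centre; x points to the thick end; y is square to the mid-plane, so each broad face slopes 4 degrees to x; z joins the two parallel wedge-shaped sides. Mirror-alike in y and z. It starts standing on one such side, z up, 50 mm tall.
- brick_thick (a point): Centre of the brick's thick end face, 60 mm from the brick's origin along its x.
- cradle: Fixed wooden cradle: base 130 x 110 x 14 mm, origin centred underneath, x along the trough, z up. Two V-notched cheeks, 12 mm thick, at x = +-46 mm, open between them. The V's walls rise 45 degrees to +y and -y, 49 mm long, top at 110 mm. The brick lies along it, a side on one wall, a broad face on the other, its origin then 104 mm above the cradle's.
- cradle_v (a point): Middle of the bottom line of the cradle's V, 75 mm above the cradle's origin.
- pier: Fixed firebrick pier: flat courses 150 x 64 x 30 and 140 x 56 x 33 mm, then a narrow tapered brick 120 mm long (x), 40 mm wide (y), whose top rises 8 degrees towards +x: 88 mm above the origin at the low end (-x), 105 mm at the high end. Origin centred under the lowest course, which may be let into the bench by up to 20 mm; z up.
- pier_top (a point): Middle of the pier's sloping top face, 96.5 mm above the pier's origin. Rightly placed, the brick's origin is about 16 mm straight above this point.
- bowl: Bystander: terracotta bowl, 90 mm across, 50 mm high. Origin under its centre.
- jar: Bystander: white jar, 56 mm across, 75 mm high. Origin under its centre.
- brush: Bystander: brush about 140 mm long, lying flat along its x.

How it is judged:
By the outcome, as a careful person would: the job done as asked, in the order asked, and still so for the second after the job is handed in, with the robot touching nothing.
It also fails if it takes over 54 s, if anything falls off the work surface, if the arm or the gripper's body presses on something with over 40 N, if the wrist force passes 120 N, or if a joint passes its speed limit or range.

ROBOT

A 6-joint arm with a two-finger parallel gripper is mounted at the origin on the work surface. World frame = base frame: x ahead of the robot, y to its left, z up, the work surface at z = 0. Lengths are in m, angles in rad, forces in N, time in s.
With the tool pointing down it reaches from about 0.375 to 0.9 m from the base axis. Payload 3.1 kg.
Tool frame: the origin (TCP) lies midway between the tips of the shut fingers; the grasp point (between the pads) lies 19 mm behind it; x points along the fingers, z is the direction in which the jaws open and shut, and the axes are right-handed (so a half turn about x gives the same grasp; the last joint's range is limited). The gripper opens to 87 mm and grips with 3 to 60 N. Pads are 19 mm wide; open, the fingers measure 117 mm over their backs; the gripper's body (75 mm by 190 mm) begins 51 mm behind the grasp point.
Start: joints at [-1.284, 0.527, 1.433, -0, 1.181, -0.178], TCP at [0.281, -0.558, 0.223] pointing down, gripper open.
Joint ranges: [-3.08, 3.08], [-0.75, 2.2], [0.22, 2.44], [-1.43, 4.57], [0, 2.65], [-2.85, 2.85]. Speed limits (rad/s): [2.79, 2.79, 3.14, 3.14, 3.14, 3.14].

INTERFACE

Orientations are given as a unit quaternion [x, y, z, w].
In Python, from rig import robot, optics, workorder gives the robot as it stands.
- The arm moves only by the tool arm_command, never from a script. Its argument "plan" is a list of rows, each a list of 7 numbers: the shift along the tool's x, y, z in cm, then the turn, a rotation vector about the tool's x, y, z in rad, then the finger opening in cm, from 0 to 8.7. In form: [[x, y, z, ax, ay, az, gripper], ...]. A call has 1 to 12 rows; each row shifts and turns the pose as measured when the row begins, along the tool's axes as they then stand; what a row does not reach is not made up. A row lasts 1/8 s, in which the tool goes at most 62.5 mm and 10.7 degrees, less where a joint would pass 70% of its speed; a pose out of reach is approached as far as the arm can. A call with a gripper value outside its range is refused whole. The fingers move at their own pace and stop on an object; "grip_force" is the grip in N (left out, the last holds). Time passes only in rows, so rows that do not move let the fingers close. It gives the time, the measured TCP pose, the force and the opening at its end, in the units of the state.
- robot.get_obs(): the state, without advancing time (a new reading comes with each control period).
- optics.camera(name): name is "side" or "top" or "wrist"; returns (picture, depth): 420x560x3 uint8, blue, green, red; 420x560 float32, m along the optical axis (not along the pixel's ray), 0 where there is no reading.
- optics.camera_info(name): a dict with "mtx" (3x3 intrinsics, pixels), "position" and "rotation" of the camera in the world; the wrist camera has in their place "tool_from_camera" (4x4, takes a point from camera to tool coordinates, whose origin is the TCP and whose axes are the tool frame's). Camera axes: x right, y down, z forward; pixel columns grow to the right and rows downward; lengths in m; the calibration is good to about 2 mm. A picture is of the moment at which its call begins: read the wrist's pose just before it. camera_info takes no time and is no camera call.
- workorder.hand_in(): hands the job in, once; it reports no verdict.
The state is a dict: "time": time; "q": joint angles; "joint_velocities": joint speeds; "joint_torque": joint torques, N m; "position": TCP position; "tool_rot": TCP orientation; "ft_force": force on the tool from outside, world axes, zero at the start; "moment": the same for the moment, N m; "grip_width": finger opening in m.
Only numpy, scipy, OpenCV 4.12 (cv2) and the standard library are available. Lean on these libraries where they do the work, as an engineer would, in place of code of your own. Each camera call takes 0.05 s, during which the arm holds its last target. There are 200 camera calls.

## Working session

There is one attempt and no reset: what is moved stays moved. The work goes in short steps, Python scripts to look and compute and a tool call to move; the robot and the scene stay as the last step left them, time stands still between calls to the robot, and variables do not carry over. Pictures are saved under pics/ and viewed, about 8 in all and at most 12, crops included, and the job is handed in when it is done.

Besides the shell and the picture viewer there is one more tool, called by a JSON object that holds its "fn" and its "kwargs", one argument or row to a line. arm_command: Moves the arm, as the interface text tells. Its arguments: {"type":"object","properties":{"plan":{"type":"array"},"grip_force":{"type":"number"}},"required":["plan"]}

```bash
ls; mkdir -p pics; python3 - <<'E'
from rig import robot, optics
import cv2, numpy as np
print(robot.get_obs())
for n in ("top","side","wrist"):
    i=optics.camera_info(n); print(n,{k:np.round(v,4).tolist() for k,v in i.items()})
for n in ("top","side"):
    p,d=optics.camera(n); cv2.imwrite(f"pics/{n}0.png",p); np.save(f"pics/{n}0.npy",d)
E
```

```text
pics
{'time': 0.0, 'q': array([-1.28348322e+00,  5.28464613e-01,  1.43392025e+00, -9.30707351e-06,
        1.18137869e+00, -1.78474071e-01]), 'joint_velocities': array([ 2.80618424e-04, -4.52923787e-04,  2.80599397e-04, -9.08530106e-06,
       -3.55223555e-04, -7.76966875e-04]), 'joint_torque': array([ 3.89299294e-04, -4.40039563e+01, -1.76594871e+01,  6.32791780e-02,
        5.82944811e-02, -1.56712913e-04]), 'position': array([ 0.28052959, -0.5576784 ,  0.22156688]), 'tool_rot': array([ 0.3716132 ,  0.60247208, -0.37059292,  0.60132513]), 'ft_force': array([ 0.23618556,  0.31024163, -0.96023876]), 'moment': array([ 0.03345808, -0.05254259,  0.00807056]), 'grip_width': 0.08696127269098733}
top {'mtx': [[448.9226, 0.0, 279.6531], [0.0, 448.9226, 212.6688], [0.0, 0.0, 1.0]], 'position': [0.4849, -0.01, 0.985], 'rotation': [0.7105, -0.7021, 0.0335, -0.0341]}
side {'mtx': [[496.8642, 0.0, 272.7712], [0.0, 496.8642, 202.3788], [0.0, 0.0, 1.0]], 'position': [0.4604, 0.8666, 0.8832], 'rotation': [-0.0524, 0.9137, -0.402, 0.0292]}
wrist {'mtx': [[323.8425, 0.0, 278.2535], [0.0, 323.8425, 206.8083], [0.0, 0.0, 1.0]], 'tool_from_camera': [[0.0001, -0.2853, 0.9584, -0.1608], [0.0005, -0.9584, -0.2853, 0.0788], [1.0, 0.0006, 0.0, -0.0003], [0.0, 0.0, 0.0, 1.0]]}
```

View pics/top0.png

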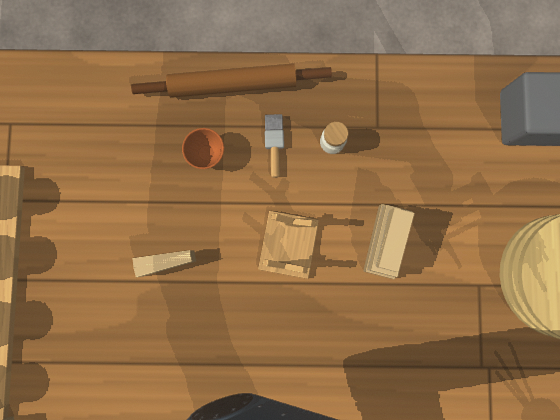

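View pics/side0.png

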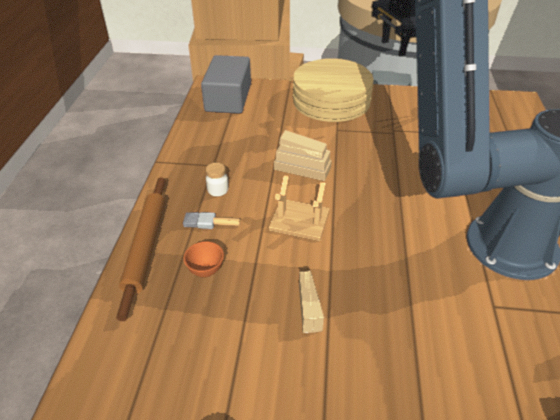

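The top view shows the brick at about (162,262) with its thick end left. The cradle is at (288,244) with cheeks near (288,218) and (283,270), and the pier is at (390,240). The bowl is at (203,148), the brush at (275,145) and the jar at (335,137). Next I measure them from depth.

```bash
cat > h.py <<'E'
import numpy as np, cv2
from scipy.spatial.transform import Rotation as R
from rig import robot, optics
def pts(n,depth,pose=None):
    i=optics.camera_info(n); K=i["mtx"]
    v,u=np.mgrid[:420,:560]
    c=np.dstack([(u-K[0,2])/K[0,0],(v-K[1,2])/K[1,1],np.ones_like(depth)])*depth[...,None]
    if n=="wrist":
        T=np.array(i["tool_from_camera"]); c=c@T[:3,:3].T+T[:3,3]
        p,q=pose; return c@R.from_quat(q).as_matrix().T+p
    r=np.array(i["rotation"]); r=R.from_quat(r) if r.size==4 else R.from_matrix(r)
    return c@r.as_matrix().T+i["position"]
def rect(xy):
    c,s,a=cv2.minAreaRect((xy*1000).astype(np.float32)); 
    if s[0]<s[1]: s=s[::-1]; a+=90
    return np.round(c,1),np.round(s,1),round((a+90)%180-90,1)
E
python3 - <<'E'
from h import *
d=np.load("pics/top0.npy"); P=pts("top",d)
def box(u0,u1,v0,v1): return P[v0:v1,u0:u1].reshape(-1,3)
def rep(n,b,lo,hi):
    m=(b[:,2]>lo)&(b[:,2]<hi); 
    if m.sum()<5: print(n,"few",m.sum()); return
    print(n,m.sum(),rect(b[m,:2]),"z",np.percentile(b[m,2],[5,50,95]).round(4))
b=box(120,225,235,290); print("bench z",np.median(b[:,2])); rep("brick",b,.044,.056); rep("brick all",b,.02,.056)
b=box(245,335,195,290); rep("cr base",b,.008,.02); rep("cr tops",b,.095,.12); rep("cr all",b,.008,.13)
for s,(v0,v1) in {"far":(200,240),"near":(245,290)}.items():
  rep(s+" cheek",box(245,335,v0,v1),.06,.125)
b=box(350,430,190,290)
for lo,hi in ((.008,.035),(.045,.068),(.069,.115),(.008,.115)): rep("pier %g"%lo,b,lo,hi)
m=(b[:,2]>.070)&(b[:,2]<.12); q=b[m]
A=np.c_[q[:,:2]-q[:,:2].mean(0),np.ones(len(q))]; s=np.linalg.lstsq(A,q[:,2],rcond=None)[0]
print("slope",np.degrees(np.arctan(np.hypot(*s[:2]))),"dir",np.degrees(np.arctan2(s[1],s[0])),"z mid",s[2], "res",(A@s-q[:,2]).std())
for n,a in {"bowl":(175,230,122,175),"jar":(315,355,118,160),"brush":(258,292,108,182)}.items(): rep(n,box(*a),.008,.12)
# brick ends widths
b=box(120,225,235,290); q=b[(b[:,2]>.044)&(b[:,2]<.056),:2]; c=q.mean(0); U,S,V=np.linalg.svd(q-c); t=(q-c)@V.T
for lo,hi in((-.06,-.045),(-.01,.01),(.045,.06)):
  k=(t[:,0]>lo)&(t[:,0]<hi); print(lo,np.ptp(t[k,1]),t[k,1].mean(),V[0])
E
```

```text
bench z 0.00011032358003848497
brick 919 (array([472.2, 234.3]), array([121.3,  39. ]), -75.7) z [0.0469 0.0497 0.0523]
brick all 971 (array([473.3, 234.5]), array([121.4,  39.3]), -74.3) z [0.0436 0.0495 0.0523]
cr base 2456 (array([510.7, -27.7]), array([130.1, 110. ]), -9.9) z [0.0105 0.0135 0.0163]
cr tops 298 (array([510.8, -27.8]), array([103.9,  87.9]), -9.9) z [0.0958 0.1027 0.1091]
cr all 3048 (array([510.7, -27.7]), array([130.1, 110. ]), -9.9) z [0.0107 0.014  0.1027]
far cheek 293 (array([555.8, -35.7]), array([87.9, 12.3]), 80.1) z [0.0752 0.0951 0.1076]
near cheek 277 (array([465.4, -19.7]), array([87.4, 12.1]), 80.1) z [0.0761 0.0974 0.1086]
pier 0.008 375 (array([ 516.3, -213. ]), array([158.8,  58.4]), 7.2) z [0.0112 0.0279 0.0331]
pier 0.045 572 (array([ 519.8, -238.6]), array([139.9,  57.2]), -13.6) z [0.049  0.0614 0.0653]
pier 0.069 1413 (array([ 520. , -239.4]), array([120.8,  41.3]), -14.0) z [0.0803 0.0947 0.1036]
pier 0.008 2426 (array([ 519.7, -238.1]), array([149.5,  62.7]), -13.7) z [0.0255 0.088  0.1026]
slope 11.614740547013351 dir -65.19741140323383 z mid 0.09412524965335198 res 0.00480960037575599
bowl 1120 (array([711.4, 156.2]), array([88.2, 87.3]), 45.8) z [0.0099 0.0273 0.0503]
jar 678 (array([ 738. , -121.5]), array([52.6, 51.3]), -83.0) z [0.0192 0.0728 0.0764]
brush 869 (array([728. ,   5.6]), array([139.9,  39.8]), 0.8) z [0.0129 0.0174 0.0213]
-0.06 0.02583473871443654 -1.750117646547861e-05 [-0.21800265  0.97594818]
-0.01 0.03275590551025834 -9.847050974989224e-05 [-0.21800265  0.97594818]
0.045 0.0391689299998119 0.00011729389871828956 [-0.21800265  0.97594818]
```

```bash
cat >> h.py <<'E'
def wrist_model(q):  # orientation
    X=lambda a:R.from_euler('x',a); Y=lambda a:R.from_euler('y',a); Z=lambda a:R.from_euler('z',a)
    return Z(q[0])*Y(q[1]+q[2]-np.pi/2)*X(q[3])*Y(q[4])*X(q[5])
E
python3 - <<'E'
from h import *
o=robot.get_obs(); print("R tool\n",R.from_quat(o["tool_rot"]).as_matrix().round(3)); print("model\n",wrist_model(o["q"]).as_matrix().round(3))
for n in("top","side"):
  d=np.load(f"pics/{n}0.npy"); P=pts(n,d)
  def near(c,r,lo,hi): return P[(np.hypot(P[...,0]-c[0],P[...,1]-c[1])<r)&(P[...,2]>lo)&(P[...,2]<hi)]
  q=near((.520,-.239),.09,.075,.115)
  a=np.radians(-13.9); t=(q[:,:2]-[.520,-.239])@np.array([[np.cos(a),-np.sin(a)],[np.sin(a),np.cos(a)]])
  k=(abs(t[:,0])<.052)&(abs(t[:,1])<.015); A=np.c_[t[k],np.ones(k.sum())]; s=np.linalg.lstsq(A,q[k,2],rcond=None)[0]
  k2=abs(A@s-q[k,2])<.004; s=np.linalg.lstsq(A[k2],q[k,2][k2],rcond=None)[0]
  print(n,"pier slope along/across deg",np.degrees(np.arctan(s[:2])),"zmid",s[2])
  q=near((.520,-.239),.09,.02,.04); print(" course1 top",np.median(q[:,2]),len(q)); 
  q=near((.520,-.239),.09,.045,.07); print(" course2 top",np.median(q[:,2]),len(q), rect(q[:,:2]))
  q=near((.520,-.239),.09,.075,.115); print(" pier top rect",rect(q[:,:2]))
  b=near((.472,.234),.08,.047,.055); print(" brick",len(b),rect(b[:,:2]),b[:,:2].mean(0),np.median(b[:,2]))
  c=b[:,:2].mean(0);V=np.linalg.svd(b[:,:2]-c)[2]; t=(b[:,:2]-c)@V.T
  m=(t[:,0].max()+t[:,0].min())/2; print("  axis",V[0],"mid",c+m*V[0],np.ptp(t[:,0]))
  b=near((.5107,-.0277),.1,.008,.02); print(" cradle base",rect(b[:,:2]))
  b=near((.5107,-.0277),.07,.104,.113); print(" cradle tops",rect(b[:,:2]))
E
```

```text
R tool
 [[-0.001  0.893  0.449]
 [ 0.002  0.449 -0.893]
 [-1.     0.    -0.002]]
model
 [[-0.001  0.893  0.449]
 [ 0.002  0.449 -0.893]
 [-1.     0.    -0.002]]
top pier slope along/across deg [ 8.02051769 -0.30547974] zmid 0.09559361314821205
 course1 top 0.028883310887391822 325
 course2 top 0.061478435207826476 587 (array([ 519.8, -238.6]), array([139.9,  57.2]), -13.6)
 pier top rect (array([ 520. , -239.4]), array([120.8,  41.3]), -14.0)
 brick 866 (array([472.1, 234.7]), array([120.4,  39. ]), -75.7) [0.46946762 0.23938284] 0.0497793440343709
  axis [-0.22255669  0.97491975] mid [0.47059241 0.23445565] 0.12046984696206636
 cradle base (array([510.7, -27.7]), array([130.1, 110. ]), -9.9)
 cradle tops (array([510.7, -28.2]), array([103.7,  80. ]), -9.8)
side pier slope along/across deg [ 8.06297148 -0.88563838] zmid 0.09623671498097225
 course1 top 0.02931254546000106 389
 course2 top 0.06069740518174954 514 (array([ 520.4, -225.2]), array([145.2,  56.1]), -2.5)
 pier top rect (array([ 521.1, -241. ]), array([122.8,  50.2]), -14.2)
 brick 745 (array([470.8, 233.7]), array([122.4,  40.2]), -77.7) [0.46965007 0.24202362] 0.05006970165635205
  axis [-0.21551337  0.97650089] mid [0.47145385 0.2338506 ] 0.12241983243220511
 cradle base (array([511.3, -28. ]), array([130.5, 115.7]), -9.6)
 cradle tops (array([512.2, -25.6]), array([103.8,  80.2]), -9.5)
```

```bash
cat >> h.py <<'E'
def down(yaw): # tool down, jaws (tool z) at yaw deg
    z=np.array([np.cos(np.radians(yaw)),np.sin(np.radians(yaw)),0]); x=np.array([0,0,-1.]); return R.from_matrix(np.c_[x,np.cross(z,x),z])
def joints(Rt,p,L=.25,f=22.):
    w=np.array(p)-L*Rt.as_matrix()[:,0]; q1=np.arctan2(w[1],w[0])
    M=((R.from_euler('z',q1)*R.from_euler('y',np.radians(f))).inv()*Rt)
    a=M.as_euler('XYX'); return np.degrees(np.r_[q1,a]).round(0)
def step(p,Rt):
    "shift in present tool axes (cm), turn (rad, tool axes)"
    o=robot.get_obs(); Rc=R.from_quat(o["tool_rot"]); d=np.array(p)-o["position"]
    rv=(Rc.inv()*Rt).as_rotvec()
    print("t %.2f"%o["time"],"shift now-axes cm",(Rc.inv().apply(d)*100).round(2),"target-axes cm",(Rt.inv().apply(d)*100).round(2),"turn",rv.round(3),"deg",np.degrees(np.linalg.norm(rv)).round(1))
E
python3 - <<'E'
from h import *
c=np.r_[np.cos(np.radians(170.1)),np.sin(np.radians(170.1)),0]
for y in (80.1,-99.9):
  for t in (45,-45):
    Rt=R.from_rotvec(c*np.radians(t))*down(y); print(y,t,"toolx",Rt.as_matrix()[:,0].round(2),[joints(Rt,[.511,-.028,.09],f=f).tolist() for f in (10,35,50)])
print("grasp",joints(down(12.8),[.471,.234,.01]),joints(down(-167.2),[.471,.234,.01]),"pier",joints(down(76.1),[.52,-.24,.11]),joints(down(-103.9),[.52,-.24,.11]))
step([.471,.2342,.14],down(12.8))
E
```

```text
80.1 45 toolx [-0.12 -0.7  -0.71] [[15.0, -41.0, 100.0, -65.0], [15.0, -40.0, 81.0, -49.0], [15.0, -43.0, 70.0, -38.0]]
80.1 -45 toolx [ 0.12  0.7  -0.71] [[-23.0, 44.0, 92.0, -106.0], [-23.0, 46.0, 74.0, -124.0], [-23.0, 50.0, 64.0, -136.0]]
-99.9 45 toolx [-0.12 -0.7  -0.71] [[15.0, -41.0, 100.0, 115.0], [15.0, -40.0, 81.0, 131.0], [15.0, -43.0, 70.0, 142.0]]
-99.9 -45 toolx [ 0.12  0.7  -0.71] [[-23.0, 44.0, 92.0, 74.0], [-23.0, 46.0, 74.0, 56.0], [-23.0, 50.0, 64.0, 44.0]]
grasp [26.  0. 68. 14.] [  26.    0.   68. -166.] pier [ -25.    0.   68. -101.] [-25.   0.  68.  79.]
t 0.10 shift now-axes cm [  8.3   52.58 -62.19] target-axes cm [ 8.17 73.01 36.12] turn [-1.328e+00 -1.000e-03 -2.000e-03] deg 76.1
```

{"fn": "arm_command", "kwargs": {
  "plan": [
    [0,0,0,-0.166,0,0,8.7],
    [0,0,0,-0.166,0,0,8.7],
    [0,0,0,-0.166,0,0,8.7],
    [0,0,0,-0.166,0,0,8.7],
    [0,0,0,-0.166,0,0,8.7],
    [0,0,0,-0.166,0,0,8.7],
    [0,0,0,-0.166,0,0,8.7],
    [0,0,0,-0.166,0,0,8.7],
    [0,5.2,2.57,0,0,0,8.7],
    [0,5.2,2.57,0,0,0,8.7],
    [0,5.2,2.57,0,0,0,8.7],
    [0,5.2,2.57,0,0,0,8.7]
  ]
}}

```text
time: 1.6
position: [0.3238, -0.3247, 0.217]
tool_rot: [-0.088, 0.702, 0.096, 0.701]
ft_force: [1.8, -0.6, 0.1]
grip_width: 0.0869
```

{"fn": "arm_command", "kwargs": {
  "plan": [
    [0,5.2,2.57,0,0,0,8.7],
    [0,5.2,2.57,0,0,0,8.7],
    [0,5.2,2.57,0,0,0,8.7],
    [0,5.2,2.57,0,0,0,8.7],
    [0,5.2,2.57,0,0,0,8.7],
    [0,5.2,2.57,0,0,0,8.7],
    [0,5.2,2.57,0,0,0,8.7],
    [0,5.2,2.57,0,0,0,8.7]
  ]
}}

```text
time: 2.6
position: [0.4165, 0.145, 0.2222]
tool_rot: [-0.087, 0.701, 0.095, 0.702]
ft_force: [1.4, -0.9, 0.1]
grip_width: 0.0869
```

```bash
python3 - <<'E'
from h import *
step([.471,.2342,.14],down(12.8))
E
```

```text
t 2.60 shift now-axes cm [8.32 7.15 7.51] target-axes cm [8.22 7.49 7.29] turn [ 0.034  0.003 -0.011] deg 2.0
```

{"fn": "arm_command", "kwargs": {
  "plan": [
    [0,0,0,0.034,0.003,-0.011,8.7],
    [2,2.5,2.45,0,0,0,8.7],
    [3,2.5,2.45,0,0,0,8.7],
    [3,2.5,2.45,0,0,0,8.7],
    [0,0,0,0,0,0,8.7]
  ]
}}

```text
time: 3.22
position: [0.4725, 0.2428, 0.1396]
tool_rot: [-0.082, 0.702, 0.082, 0.703]
ft_force: [-0.1, -0.2, -0.4]
grip_width: 0.0871
```

```bash
cat >> h.py <<'E'
def look(name,save=True):
    o=robot.get_obs(); p,d=optics.camera("wrist")
    if save: cv2.imwrite(f"pics/{name}.png",p)
    np.save(f"pics/{name}.npy",d); np.savez(f"pics/{name}_pose.npz",p=o["position"],q=o["tool_rot"])
    return pts("wrist",d,(o["position"],o["tool_rot"])),p
def near(P,c,r,lo,hi): return P[(np.hypot(P[...,0]-c[0],P[...,1]-c[1])<r)&(P[...,2]>lo)&(P[...,2]<hi)]
E
python3 - <<'E'
from h import *
P,p=look("w1")
b=near(P,(.472,.234),.085,.044,.056); print(len(b),rect(b[:,:2]),np.median(b[:,2]))
c=b[:,:2].mean(0);V=np.linalg.svd(b[:,:2]-c)[2]; t=(b[:,:2]-c)@V.T
m=(t[:,0].max()+t[:,0].min())/2; print("axis",V[0],"mid",c+m*V[0],np.ptp(t[:,0]))
for s in(-.05,0,.05):
  k=abs(t[:,0]-m-s)<.004; print(s,t[k,1].min(),t[k,1].max())
step([.471,.2342,.009],down(12.8))
E
```

```text
5483 (array([471.1, 236.6]), array([116.6,  40.3]), -76.6) 0.04856685342169406
axis [ 0.21887089 -0.97575383] mid [0.47028765 0.2363407 ] 0.11679684880484564
-0.05 -0.01975035996269347 0.01997164910556736
0 -0.016317491704096302 0.016555073638911722
0.05 -0.013181329641700901 0.012808786627004024
t 3.27 shift now-axes cm [13.16 -0.73 -0.3 ] target-axes cm [13.16 -0.74 -0.27] turn [0.008 0.002 0.001] deg 0.5
```

View pics/w1.png

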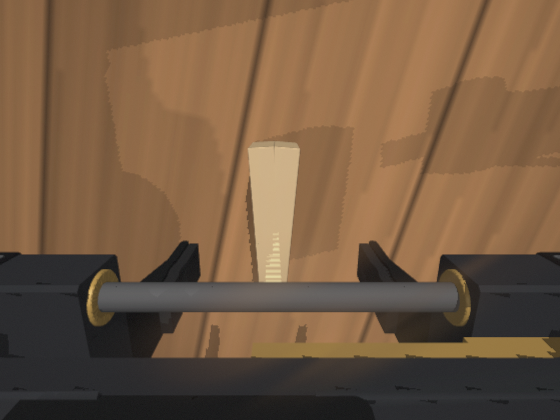

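{"fn": "arm_command", "kwargs": {
  "plan": [
    [0,-0.55,-0.25,0.008,0,0,8.7],
    [4,0,0,0,0,0,8.7],
    [4,0,0,0,0,0,8.7],
    [3,0,0,0,0,0,8.7],
    [1.5,0,0,0,0,0,8.7],
    [0,0,0,0,0,0,8.7]
  ]
}}

```text
time: 4.03
position: [0.4735, 0.2306, 0.0202]
tool_rot: [-0.077, 0.699, 0.076, 0.707]
ft_force: [-0.9, 0.4, 0.5]
grip_width: 0.0871
```

```bash
python3 - <<'E'
from h import *
step([.4703,.2365,.009],down(12.8))
E
```

```text
t 4.03 shift now-axes cm [ 1.12  0.65 -0.2 ] target-axes cm [ 1.12  0.65 -0.18] turn [-0.007  0.012  0.002] deg 0.8
```

{"fn": "arm_command", "kwargs": {
  "plan": [
    [0.6,0.65,-0.2,-0.007,0.012,0.002,8.7],
    [0.5,0,0,0,0,0,8.7],
    [0,0,0,0,0,0,8.7]
  ]
}}

```text
time: 4.4
position: [0.472, 0.2372, 0.0115]
tool_rot: [-0.079, 0.701, 0.079, 0.704]
ft_force: [0.7, -0.0, 0.3]
grip_width: 0.0869
```

```bash
python3 - <<'E'
from h import *
step([.4703,.2365,.009],down(12.8))
E
```

```text
t 4.40 shift now-axes cm [ 0.25 -0.03 -0.18] target-axes cm [ 0.25 -0.03 -0.18] turn [ 0.     0.005 -0.001] deg 0.3
```

{"fn": "arm_command", "kwargs": {
  "plan": [
    [0.2,0,-0.18,0,0.005,0,6],
    [0,0,0,0,0,0,4.2],
    [0,0,0,0,0,0,3.0],
    [0,0,0,0,0,0,2.0],
    [0,0,0,0,0,0,2.0],
    [0,0,0,0,0,0,2.0]
  ],
  "grip_force": 25
}}

```text
time: 5.15
position: [0.4703, 0.237, 0.0099]
tool_rot: [-0.079, 0.703, 0.079, 0.703]
ft_force: [-2.7, -0.2, 1.4]
grip_width: 0.0349
```

```bash
python3 - <<'E'
from h import *
step([.4703,.2365,.009],down(12.8))
E
```

```text
t 5.15 shift now-axes cm [ 0.09 -0.05 -0.01] target-axes cm [ 0.09 -0.05 -0.01] turn [ 0.001  0.    -0.001] deg 0.1
```

{"fn": "arm_command", "kwargs": {
  "plan": [
    [-1,0,0,0,0,0,2.0],
    [-3,0,0,0,0,0,2.0],
    [-5,0,0,0,0,0,2.0],
    [-5,0,0,0,0,0,2.0],
    [-5,0,0,0,0,0,2.0],
    [0,0,0,0,0,0,2.0]
  ]
}}

```text
time: 5.9
position: [0.4682, 0.2362, 0.2049]
tool_rot: [-0.079, 0.705, 0.079, 0.701]
ft_force: [0.4, 0.3, -4.2]
grip_width: 0.0336
```

```bash
cat >> h.py <<'E'
def tool_pts(n):
    z=np.load(f"pics/{n}_pose.npz"); P=pts("wrist",np.load(f"pics/{n}.npy"),(z["p"],z["q"])); return R.from_quat(z["q"]).inv().apply((P-z["p"]).reshape(-1,3)).reshape(P.shape)
E
python3 - <<'E'
from h import *
P,p=look("w2"); T=tool_pts("w2")
b=T[(abs(T[...,2])<.03)&(abs(T[...,1])<.09)&(T[...,0]>-.06)&(T[...,0]<-.02)]
print(len(b),rect(b[:,1:]),"tool x",np.percentile(b[:,0],[5,50,95]))
for s in(.02,.03,.04,.05,.058):
  k=b[abs(b[:,1]-s)<.003]; 
  if len(k): print(s,k[:,2].min().round(4),k[:,2].max().round(4),np.median(k[:,0]).round(4))
print("thick end tool y",np.percentile(b[:,1],99.5))
c=np.radians(170.1); cc=np.r_[np.cos(c),np.sin(c),0]
step([.511,-.028,.26],down(80.1))
E
```

```text
15202 (array([18.2,  0.5]), array([79.5, 58.6]), -0.7) tool x [-0.0473568  -0.03858161 -0.03105649]
0.02 -0.0171 0.0188 -0.0386
0.03 -0.0178 0.0195 -0.0386
0.04 -0.0186 0.0203 -0.0386
0.05 -0.019 0.0211 -0.0386
0.058 -0.0192 0.0213 -0.0369
thick end tool y 0.057562717481819355
t 5.95 shift now-axes cm [ -5.73 -26.7   -1.55] target-axes cm [ -5.74  -8.95 -25.2 ] turn [-1.174 -0.01  -0.007] deg 67.3
```

{"fn": "arm_command", "kwargs": {
  "plan": [
    [-1.4,-5,-0.3,0,0,0,2.0],
    [-1.4,-5.5,-0.3,0,0,0,2.0],
    [-1.4,-5.5,-0.3,0,0,0,2.0],
    [-1.4,-5.5,-0.3,0,0,0,2.0],
    [0,-5,-0.3,0,0,0,2.0],
    [0,0,0,-0.167,0,0,2.0],
    [0,0,0,-0.167,0,0,2.0],
    [0,0,0,-0.167,0,0,2.0],
    [0,0,0,-0.167,0,0,2.0],
    [0,0,0,-0.167,0,0,2.0],
    [0,0,0,-0.167,0,0,2.0],
    [0,0,0,-0.167,0,0,2.0]
  ]
}}

```text
time: 7.45
position: [0.4908, -0.0313, 0.2308]
tool_rot: [-0.443, 0.551, 0.484, 0.516]
ft_force: [-0.4, 0.0, -4.1]
grip_width: 0.0336
```

```bash
cat >> h.py <<'E'
YC=170.2; V=np.array([.5108,-.0277,.075])
c=np.r_[np.cos(np.radians(YC)),np.sin(np.radians(YC)),0]; up=np.r_[0,0,1.]; l=np.cross(c,up)
nA=(l+up)/2**.5; nB=(up-l)/2**.5
x4=np.cos(np.radians(4))*c+np.sin(np.radians(4))*nB
O=V+.025*nA+.0162*nB     # brick origin in cradle
R1=R.from_matrix(np.c_[-nA,x4,np.cross(-nA,x4)])
def tcp1(h,off=(-.0145,-.0024,.0005)): return O+h*up-R1.apply(off)
E
python3 - <<'E'
from h import *
print(l,O,tcp1(0)); print("q",np.degrees(robot.get_obs()["q"]).round(0),joints(R1,tcp1(.08)))
step(tcp1(.10),R1)
E
```

```text
[ 0.1702095  0.9854079 -0.       ] [ 0.51185914 -0.02156826  0.1041328 ] [ 0.50770894 -0.03173432  0.09435082]
q [-16.  21.  97.  -1.  66. -98.] [ 15. -40.  90. -61.]
t 7.45 shift now-axes cm [ 3.5  -1.95  0.19] target-axes cm [ 2.4  -1.86  2.62] turn [-0.007  0.785 -0.033] deg 45.0
```

{"fn": "arm_command", "kwargs": {
  "plan": [
    [0,0,0,0,0.157,-0.006,2.0],
    [0,0,0,0,0.157,-0.006,2.0],
    [0,0,0,0,0.157,-0.006,2.0],
    [0,0,0,0,0.157,-0.006,2.0],
    [0,0,0,0,0.157,-0.006,2.0],
    [0,0,0,0,0,0,2.0]
  ]
}}

```text
time: 8.2
position: [0.4816, -0.0305, 0.2164]
tool_rot: [-0.6, 0.706, 0.274, 0.258]
ft_force: [0.3, 0.2, -2.6]
grip_width: 0.0336
```

```bash
python3 - <<'E'
from h import *
print("q",np.degrees(robot.get_obs()["q"]).round(0),robot.get_obs()["position"])
step(tcp1(.06),R1)
E
```

```text
q [  8.  33.  97. -45.  75. -54.] [ 0.48164368 -0.03051793  0.21638447]
t 8.20 shift now-axes cm [ 4.01 -3.07  4.46] target-axes cm [ 4.16 -2.9   4.42] turn [ 0.013 -0.018 -0.025] deg 1.9
```

{"fn": "arm_command", "kwargs": {
  "plan": [
    [0,0,0,0.013,-0.018,-0.025,2.0],
    [1.35,-1,1.5,0,0,0,2.0],
    [1.35,-1,1.5,0,0,0,2.0],
    [1.35,-1,1.5,0,0,0,2.0],
    [0,0,0,0,0,0,2.0],
    [0,0,0,0,0,0,2.0]
  ]
}}

```text
time: 8.95
position: [0.5091, -0.034, 0.1533]
tool_rot: [-0.602, 0.697, 0.272, 0.279]
ft_force: [0.4, 0.0, -4.5]
grip_width: 0.0333
```

```bash
python3 - <<'E'
from h import *
step(tcp1(.02),R1)
p,d=optics.camera("side"); np.save("pics/s2.npy",d); cv2.imwrite("pics/s2.png",cv2.resize(p[120:300,200:400],None,fx=3,fy=3))
P,p=look("w3"); T=tool_pts("w3")
b=T[(abs(T[...,2])<.03)&(T[...,1]>0.01)&(T[...,1]<.09)&(T[...,0]>-.05)&(T[...,0]<-.03)]
for s in(.02,.03,.04,.05):
  k=b[abs(b[:,1]-s)<.003]; print(s,k[:,2].min().round(4),k[:,2].max().round(4),np.median(k[:,0]).round(4))
print("thick end tool y",np.percentile(b[:,1],99.5))
E
```

```text
t 8.95 shift now-axes cm [ 2.65 -0.01  2.87] target-axes cm [ 2.61 -0.03  2.9 ] turn [-0.008  0.013 -0.001] deg 0.9
0.02 -0.0162 0.0197 -0.0395
0.03 -0.0169 0.0204 -0.0395
0.04 -0.0177 0.0212 -0.0395
0.05 -0.0182 0.0219 -0.0395
thick end tool y 0.05658201468605887
```

View pics/s2.png

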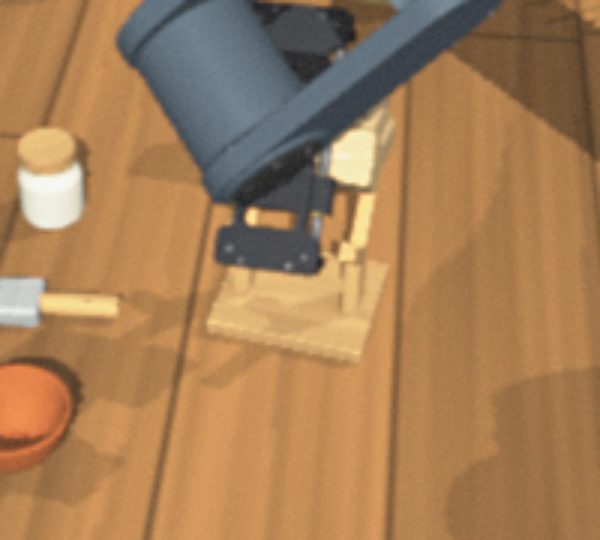

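{"fn": "arm_command", "kwargs": {
  "plan": [
    [0,0.1,0,-0.008,0.013,0,2.0],
    [0.9,0,0.95,0,0,0,2.0],
    [0.9,0,0.95,0,0,0,2.0],
    [0.8,0,0.9,0,0,0,2.0],
    [0,0,0,0,0,0,2.0],
    [0,0,0,0,0,0,2.0]
  ]
}}

```text
time: 9.8
position: [0.5062, -0.0313, 0.113]
tool_rot: [-0.605, 0.697, 0.271, 0.271]
ft_force: [-0.2, -0.8, -3.9]
grip_width: 0.034
```

```bash
sed -i 's/off=(-.0145,-.0024,.0005)/off=(-.0145,-.0034,.001)/' h.py; python3 - <<'E'
from h import *
step(tcp1(.00),R1)
E
```

```text
t 9.80 shift now-axes cm [ 1.33 -0.15  1.25] target-axes cm [ 1.33 -0.15  1.24] turn [ 0.001 -0.     0.001] deg 0.1
```

{"fn": "arm_command", "kwargs": {
  "plan": [
    [0.4,-0.15,0.38,0,0,0,2.0],
    [0.4,0,0.38,0,0,0,2.0],
    [0.3,0,0.28,0,0,0,2.0],
    [0,0,0,0,0,0,2.0]
  ]
}}

```text
time: 10.3
position: [0.5076, -0.0319, 0.0974]
tool_rot: [-0.605, 0.697, 0.271, 0.272]
ft_force: [0.2, 0.5, -3.8]
grip_width: 0.0334
```

```bash
python3 - <<'E'
from h import *
step(tcp1(.00),R1)
E
```

```text
t 10.30 shift now-axes cm [0.2  0.07 0.17] target-axes cm [0.2  0.07 0.17] turn [-0.    -0.     0.002] deg 0.1
```

{"fn": "arm_command", "kwargs": {
  "plan": [
    [0.1,0,0.09,0,0,0,2.0],
    [0.1,0,0.09,0,0,0,2.0],
    [0,0,0,0,0,0,2.0]
  ]
}}

```text
time: 10.68
position: [0.5076, -0.0321, 0.0949]
tool_rot: [-0.606, 0.697, 0.27, 0.272]
ft_force: [-0.7, -0.7, -3.8]
grip_width: 0.0336
```

```bash
python3 - <<'E'
from h import *
o=robot.get_obs(); print(R1.inv().apply(o["ft_force"]),o["ft_force"],o["moment"])
step(tcp1(.00),R1)
E
```

```text
[3.21815388 0.44493119 2.12149751] [-0.71954638 -0.68862865 -3.75010312] [ 9.66592804e-01 -3.01326764e-01 -3.21867018e-04]
t 10.68 shift now-axes cm [0.01 0.09 0.02] target-axes cm [0.01 0.09 0.02] turn [-0.001 -0.001  0.002] deg 0.1
```

{"fn": "arm_command", "kwargs": {
  "plan": [
    [0.1,0,0.1,0,0,0,2.0],
    [0.06,0,0.06,0,0,0,2.0],
    [0,0,0,0,0,0,2.0]
  ]
}}

```text
time: 11.05
position: [0.5075, -0.033, 0.0941]
tool_rot: [-0.606, 0.698, 0.269, 0.271]
ft_force: [-0.1, -1.2, -1.8]
grip_width: 0.0336
```

{"fn": "arm_command", "kwargs": {
  "plan": [
    [0.08,0,0,0,0,0,2.0],
    [0.05,0,0,0,0,0,2.0],
    [0,0,0,0,0,0,2.0]
  ]
}}

```text
time: 11.42
position: [0.5075, -0.0331, 0.0939]
tool_rot: [-0.606, 0.697, 0.269, 0.271]
ft_force: [-0.2, -0.3, -0.7]
grip_width: 0.0337
```

```bash
python3 - <<'E'
from h import *
o=robot.get_obs(); print(R1.inv().apply(o["ft_force"]),o["ft_force"],o["moment"])
step(tcp1(.00),R1)
E
```

```text
[0.71852609 0.17508201 0.30864423] [-0.24421497 -0.26124221 -0.7171515 ] [ 0.68734528 -0.05227923 -0.03629805]
t 11.43 shift now-axes cm [-0.13  0.1   0.02] target-axes cm [-0.13  0.1   0.02] turn [-0.001 -0.003  0.003] deg 0.3
```

{"fn": "arm_command", "kwargs": {
  "plan": [
    [0,0,0,0,0,0,3.5],
    [0,0,0,0,0,0,3.7],
    [0,0,0,0,0,0,4.0],
    [0,0,0,0,0,0,4.5],
    [0,0,0,0,0,0,5.2],
    [0,0,0,0,0,0,6.0],
    [0,0,0,0,0,0,6.0],
    [0,0,0,0,0,0,6.0]
  ]
}}

```text
time: 12.42
position: [0.5081, -0.0339, 0.0939]
tool_rot: [-0.607, 0.697, 0.268, 0.271]
ft_force: [-0.2, -0.3, -0.0]
grip_width: 0.0592
```

```bash
python3 - <<'E'
from h import *
P,p=look("w4"); o=robot.get_obs(); print(o["ft_force"],o["position"]-tcp1(0))
T=tool_pts("w4")
b=T[(abs(T[...,2])<.027)&(T[...,1]>0.01)&(T[...,1]<.09)&(T[...,0]>-.05)&(T[...,0]<-.03)]
for s in(.02,.03,.04,.05):
  k=b[abs(b[:,1]-s)<.003]; print(s,k[:,2].min().round(4),k[:,2].max().round(4),np.median(k[:,0]).round(4))
print("thick end tool y",np.percentile(b[:,1],99.5))
E
```

```text
[ 0.13459869  0.57885813 -0.30593877] [ 0.00140308 -0.00193916 -0.00085706]
0.02 -0.0159 0.02 -0.04
0.03 -0.0164 0.0207 -0.04
0.04 -0.0173 0.027 -0.04
0.05 -0.0181 0.027 -0.0401
thick end tool y 0.057091721507097966
```

View pics/w4.png

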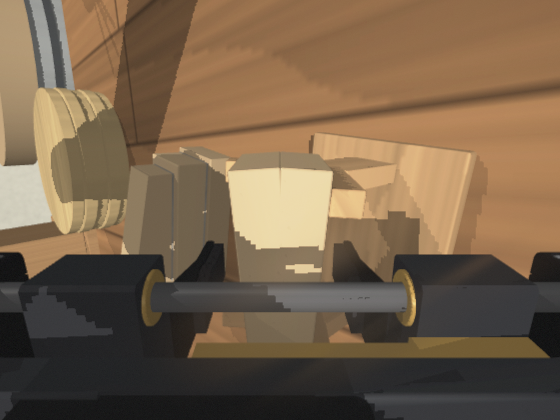

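{"fn": "arm_command", "kwargs": {
  "plan": [
    [-1,0,0,0,0,0,6.5],
    [-2.5,0,0,0,0,0,6.5],
    [-3,0,0,0,0,0,6.5],
    [-3,0,0,0,0,0,6.5],
    [-3.5,0,0,0,0,0,6.5],
    [-3.5,0,-3.5,0,0,0,7.5],
    [0,0,-4,0,-0.1,0,8.2],
    [0,0,0,0,-0.17,0,8.2],
    [0,0,0,0,-0.17,0,8.2],
    [0,0,0,0,-0.17,0,8.2],
    [0,0,0,0,-0.17,0,8.2],
    [0,0,0,0,0,0,8.2]
  ]
}}

```text
time: 13.98
position: [0.5252, 0.038, 0.275]
tool_rot: [-0.457, 0.531, 0.486, 0.522]
ft_force: [-0.3, -0.3, -0.2]
grip_width: 0.0821
```

```bash
cat >> h.py <<'E'
O2=O+np.array([.0010,-.0016,-.0005]); R2=R1*R.from_euler('y',-90,degrees=True)
def tcp2(back,off=(-.016,-.002,0)): return O2-R2.apply(np.array(off)+[back,0,0])
E
python3 - <<'E'
from h import *
P,p=look("w5"); o=robot.get_obs(); print(o["position"],np.degrees(o["q"]).round(0)); print(joints(R2,tcp2(0)))
step(tcp2(.1),R2)
E
```

```text
[0.52505089 0.03905381 0.27482007] [ -8.  20.  91.   1.  71. -93.]
[ -21.   43.   86. -113.]
t 14.03 shift now-axes cm [ 10.99   0.09 -12.45] target-axes cm [ -0.79  -0.19 -16.59] turn [ 0.017 -0.771  0.005] deg 44.2
```

View pics/w5.png

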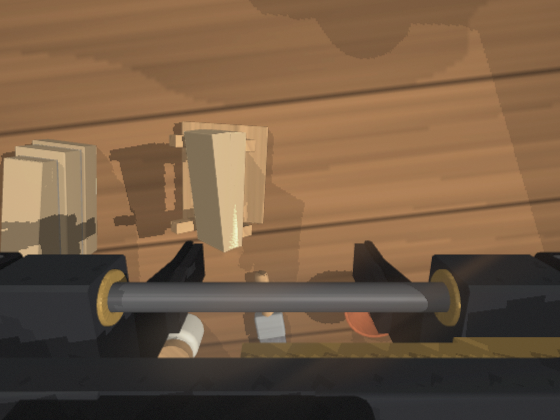

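The brick lies flush in the V, at columns 185–245 and rows 130–250 with the thick end towards the robot, and it is free of the gripper. Now I swing round to the other diagonal.

{"fn": "arm_command", "kwargs": {
  "plan": [
    [1,0,-4,0,0,0,8.2],
    [1.5,0,-4.2,0,0,0,8.2],
    [1.5,0,-4.2,0,0,0,8.2],
    [0,0,0,0,-0.155,0,8.2],
    [0,0,0,0,-0.155,0,8.2],
    [0,0,0,0,-0.155,0,8.2],
    [0,0,0,0.017,-0.155,0,8.2],
    [0,0,0,0,-0.15,0,8.2],
    [0,0,0,0,0,0,8.2]
  ]
}}

```text
time: 15.15
position: [0.5113, -0.0722, 0.2307]
tool_rot: [-0.233, 0.296, 0.632, 0.677]
ft_force: [0.5, 0.5, 0.8]
grip_width: 0.082
```

```bash
python3 - <<'E'
from h import *
o=robot.get_obs(); print(o["position"],np.degrees(o["q"]).round(0))
step(tcp2(.07),R2)
P,p=look("w6"); b=R2.inv().apply((P-O2).reshape(-1,3)); v,u=np.mgrid[:420,:560]; uv=np.c_[u.ravel(),v.ravel()]
k=(abs(b[:,1])<.07)&(abs(b[:,2])<.035)&(b[:,0]<-.005)&(b[:,0]>-.03)
print("in target-tool axes about O2:",k.sum())
for s in(-.03,0,.03,.05):
  m=b[k&(abs(b[:,1]-s)<.003)]; 
  if len(m): print(s,m[:,2].min().round(4),m[:,2].max().round(4),np.median(m[:,0]).round(4),"expect x",-(.0162+s*.07))
print("y ends",np.percentile(b[k,1],[.5,99.5]))
E
```

```text
[ 0.51127435 -0.07219988  0.23068951] [ -41.   33.   93.   34.   87. -136.]
t 15.15 shift now-axes cm [ 6.97 -0.1  -5.63] target-axes cm [ 7.04  0.01 -5.55] turn [ 0.015  0.012 -0.028] deg 1.9
in target-tool axes about O2: 7637
-0.03 -0.0248 0.025 -0.0128 expect x -0.014099999999999998
0 -0.025 0.0251 -0.0149 expect x -0.0162
0.03 -0.0246 0.0252 -0.017 expect x -0.0183
0.05 -0.035 0.0252 -0.0186 expect x -0.0197
y ends [-0.05928154  0.0601423 ]
```

{"fn": "arm_command", "kwargs": {
  "plan": [
    [0,0,0,0.015,0.012,-0.028,8.2],
    [2,0,-2.8,0,0,0,8.2],
    [2.5,0,-2.8,0,0,0,8.2],
    [2.5,0,0,0,0,0,8.2],
    [0,0,0,0,0,0,8.2],
    [0,0,0,0,0,0,8.2]
  ]
}}

```text
time: 15.95
position: [0.5103, -0.0554, 0.1462]
tool_rot: [-0.248, 0.303, 0.619, 0.681]
ft_force: [0.1, -0.3, 0.8]
grip_width: 0.082
```

```bash
python3 - <<'E'
from h import *
o=robot.get_obs(); print(o["position"],np.degrees(o["q"]).round(0))
step(tcp2(0),R2)
E
```

```text
[ 0.51028833 -0.05543201  0.14619312] [ -40.   39.   98.   36.   75. -142.]
t 15.95 shift now-axes cm [ 6.91  0.15 -0.59] target-axes cm [ 6.9   0.13 -0.73] turn [ 0.016 -0.02   0.001] deg 1.5
```

{"fn": "arm_command", "kwargs": {
  "plan": [
    [0,0.15,-0.7,0.016,-0.02,0,8.2],
    [2,0,0,0,0,0,8.2],
    [2,0,0,0,0,0,8.2],
    [1.2,0,0,0,0,0,8.2],
    [0,0,0,0,0,0,8.2]
  ]
}}

```text
time: 16.58
position: [0.5137, -0.028, 0.1057]
tool_rot: [-0.24, 0.301, 0.616, 0.688]
ft_force: [-0.5, 0.1, -0.2]
grip_width: 0.0821
```

```bash
python3 - <<'E'
from h import *
o=robot.get_obs(); print(o["position"],np.degrees(o["q"]).round(0),o["ft_force"])
step(tcp2(0),R2)
E
```

```text
[ 0.51365834 -0.02797672  0.10567373] [ -38.   43.  101.   39.   70. -145.] [-0.53009465  0.09625396 -0.15510233]
t 16.57 shift now-axes cm [2.08 0.35 0.19] target-axes cm [2.08 0.33 0.18] turn [ 0.002 -0.006  0.01 ] deg 0.7
```

{"fn": "arm_command", "kwargs": {
  "plan": [
    [0.5,0.35,0.18,0,-0.006,0.01,8.2],
    [0.8,0,0,0,0,0,8.2],
    [0.7,0,0,0,0,0,8.2],
    [0,0,0,0,0,0,8.2]
  ]
}}

```text
time: 17.08
position: [0.5122, -0.0127, 0.0928]
tool_rot: [-0.238, 0.3, 0.619, 0.686]
ft_force: [-0.2, -0.1, -0.2]
grip_width: 0.082
```

```bash
python3 - <<'E'
from h import *
o=robot.get_obs(); print(o["position"],np.degrees(o["q"]).round(0),o["ft_force"])
step(tcp2(0),R2)
P,p=look("w7",False); T=tool_pts("w7")
k=(abs(T[...,2])<.034)&(T[...,1]>.01)&(T[...,1]<.09)&(T[...,0]>-.045)&(T[...,0]<-.02); b=T[k]
for s in(.02,.03,.04,.05):
  m=b[abs(b[:,1]-s)<.003]; print(s,m[:,2].min().round(4),m[:,2].max().round(4),np.median(m[:,0]).round(4))
print(np.percentile(b[:,1],99.5))
E
```

```text
[ 0.51216786 -0.01265212  0.09276859] [ -36.   44.  102.   40.   68. -145.] [-0.17186775 -0.07316792 -0.16920367]
t 17.07 shift now-axes cm [0.09 0.06 0.04] target-axes cm [0.09 0.06 0.04] turn [ 0.003 -0.     0.002] deg 0.2
0.02 -0.0245 0.0256 -0.0315
0.03 -0.0246 0.0258 -0.0322
0.04 -0.0338 0.0256 -0.0329
0.05 -0.034 0.0257 -0.0338
0.05858864797348382
```

{"fn": "arm_command", "kwargs": {
  "plan": [
    [0.08,0.05,0.04,0,0,0,7],
    [0,0,0,0,0,0,6],
    [0,0,0,0,0,0,5.4],
    [0,0,0,0,0,0,4.8],
    [0,0,0,0,0,0,4.0],
    [0,0,0,0,0,0,4.0],
    [0,0,0,0,0,0,4.0]
  ],
  "grip_force": 25
}}

```text
time: 18.0
position: [0.5124, -0.0118, 0.0934]
tool_rot: [-0.237, 0.3, 0.619, 0.686]
ft_force: [-0.2, 0.6, -0.0]
grip_width: 0.0495
```

```bash
python3 - <<'E'
from h import *
o=robot.get_obs(); print(o["position"],o["ft_force"],o["grip_width"])
step(tcp2(0),R2)
E
```

```text
[ 0.5123754  -0.01184425  0.09338916] [-0.15747111  0.57134039 -0.01596437] 0.049513694971974956
t 18.00 shift now-axes cm [ 0.08  0.07 -0.06] target-axes cm [ 0.08  0.07 -0.06] turn [0.003 0.001 0.004] deg 0.3
```

{"fn": "arm_command", "kwargs": {
  "plan": [
    [-0.4,0,0.4,0,0,0,4.0],
    [-1.2,0,1.2,0,0,0,4.0],
    [-2.2,0,2.2,0,0,0,4.0],
    [-2.5,0,2.5,0,0,0,4.0],
    [-2.5,0,2.5,0,0,0,4.0],
    [-2,0,2,0,0,0,4.0],
    [0,0,0,0,0.157,0,4.0],
    [0,0,0,0,0.157,0,4.0],
    [0,0,0,0,0.157,0,4.0],
    [0,0,0,0,0.157,0,4.0],
    [0,0,0,0,0.157,0,4.0],
    [0,0,0,0,0,0,4.0]
  ]
}}

```text
time: 19.5
position: [0.5129, -0.0142, 0.2568]
tool_rot: [-0.463, 0.549, 0.473, 0.51]
ft_force: [-0.5, -0.0, -3.9]
grip_width: 0.05
```

```bash
cat >> h.py <<'E'
a=np.radians(-13.9); pv=np.array([np.cos(a),np.sin(a),0]); PT=np.array([.5203,-.2395,.0957])
x3=-np.cos(np.radians(4))*pv-np.sin(np.radians(4))*up; y3=np.cos(np.radians(4))*up-np.sin(np.radians(4))*pv
R3=R.from_matrix(np.c_[-y3,x3,np.cross(-y3,x3)])
def tcp3(h,off=(-.015,-.002,.0)): return PT+(.0162+h)*up-R3.apply(off)
def brick_in_tool(n):
    T=tool_pts(n); k=(abs(T[...,2])<.034)&(T[...,1]>.005)&(T[...,1]<.09)&(T[...,0]>-.045)&(T[...,0]<-.02); b=T[k]
    for s in(.01,.02,.03,.04,.05):
      m=b[abs(b[:,1]-s)<.002]
      if len(m): print(s,"z",m[:,2].min().round(4),m[:,2].max().round(4),"x",np.median(m[:,0]).round(4))
    print("thick end y",np.percentile(b[:,1],99.5).round(4))
E
python3 - <<'E'
from h import *
o=robot.get_obs(); print(o["position"],np.degrees(o["q"]).round(0),o["grip_width"],o["ft_force"])
P,p=look("w8"); brick_in_tool("w8")
step(tcp3(.10),R3); print(tcp3(.1))
E
```

```text
[ 0.51291635 -0.0142059   0.25675849] [-13.  20.  94.  -2.  69. -95.] 0.04995485738118685 [-0.46276966 -0.01563049 -3.92904771]
0.01 z -0.034 0.034 x -0.0311
0.02 z -0.024 0.0258 x -0.0318
0.03 z -0.0241 0.0258 x -0.0324
0.04 z -0.0239 0.026 x -0.0332
0.05 z -0.024 0.026 x -0.0339
thick end y 0.0586
t 19.55 shift now-axes cm [  6.49  -3.76 -21.94] target-axes cm [  6.38  -5.58 -21.58] turn [ 0.118 -0.03  -0.116] deg 9.6
[ 0.519379   -0.23927208  0.19679703]
```

{"fn": "arm_command", "kwargs": {
  "plan": [
    [0,-0.9,-4,0,0,0,4.0],
    [0,-0.9,-6,0,0,0,4.0],
    [0,-0.9,-6,0,0,0,4.0],
    [0,-0.9,-4.5,0,0,0,4.0],
    [0,0,-1.5,0,0,0,4.0],
    [0,0,0,0.059,-0.015,-0.058,4.0],
    [0,0,0,0.059,-0.015,-0.058,4.0],
    [0,0,0,0,0,0,4.0]
  ]
}}

```text
time: 20.55
position: [0.5122, -0.2492, 0.2576]
tool_rot: [-0.442, 0.542, 0.418, 0.58]
ft_force: [0.3, 0.1, -3.9]
grip_width: 0.0498
```

```bash
sed -i 's/off=(-.015,-.002,.0)/off=(-.0145,-.0014,.0005)/' h.py; python3 - <<'E'
from h import *
o=robot.get_obs(); print(o["position"],np.degrees(o["q"]).round(0))
step(tcp3(.04),R3)
E
```

```text
[ 0.51221404 -0.24924323  0.25760624] [ -39.   22.   90.    3.   65. -115.]
t 20.55 shift now-axes cm [12.06  0.23  0.84] target-axes cm [12.03  0.33  1.09] turn [-0.02  0.02 -0.01] deg 1.7
```

{"fn": "arm_command", "kwargs": {
  "plan": [
    [0,0.3,1.05,-0.02,0.02,-0.01,4.0],
    [3.5,0,0,0,0,0,4.0],
    [4,0,0,0,0,0,4.0],
    [3,0,0,0,0,0,4.0],
    [1.5,0,0,0,0,0,4.0],
    [0,0,0,0,0,0,4.0]
  ]
}}

```text
time: 21.3
position: [0.5222, -0.2349, 0.1367]
tool_rot: [-0.458, 0.539, 0.419, 0.569]
ft_force: [0.6, 0.2, -3.4]
grip_width: 0.0493
```

```bash
python3 - <<'E'
from h import *
o=robot.get_obs(); print(o["position"],np.degrees(o["q"]).round(0))
step(tcp3(.02),R3)
p,d=optics.camera("side"); np.save("pics/s3.npy",d); cv2.imwrite("pics/s3.png",cv2.resize(p[60:220,220:400],None,fx=4,fy=3.75))
p,d=optics.camera("top"); np.save("pics/t3.npy",d); cv2.imwrite("pics/t3.png",p)
P=pts("side",np.load("pics/s3.npy")); b=near(P,(.5,-.24),.12,.05,.19)
look("w9")
brick_in_tool("w9")
E
```

```text
[ 0.52217398 -0.23493547  0.13672008] [ -36.   31.   97.    2.   47. -114.]
t 21.30 shift now-axes cm [ 1.93  0.25 -0.54] target-axes cm [ 1.93  0.25 -0.54] turn [0.011 0.    0.001] deg 0.7
0.01 z -0.034 0.034 x -0.031
0.02 z -0.0239 0.026 x -0.0316
0.03 z -0.0242 0.0256 x -0.0324
0.04 z -0.0238 0.0261 x -0.0331
0.05 z -0.0241 0.0261 x -0.0338
thick end y 0.0589
```

View pics/s3.png

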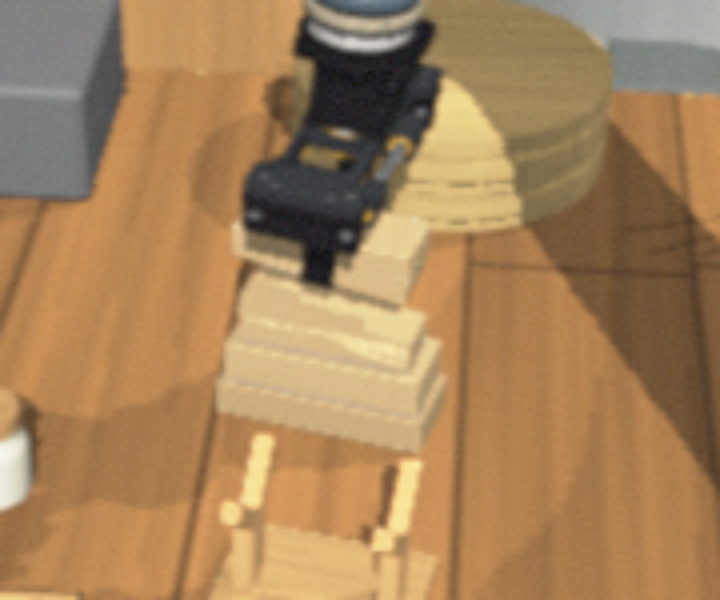

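```bash
python3 - <<'E'
from h import *
z=np.load("pics/w9_pose.npz"); 
for n,P in(("wrist",pts("wrist",np.load("pics/w9.npy"),(z["p"],z["q"]))),("side",pts("side",np.load("pics/s3.npy"))),):
  d=(P-PT).reshape(-1,3); lat=np.cross(up,pv); e=np.c_[d@pv,d@lat,P.reshape(-1,3)[:,2]]
  near_=(abs(e[:,0])<.12)&(abs(e[:,1])<.06)
  for nm,lo,hi in(("c1 top",.025,.033),("c2 top",.057,.066),("ptop",.083,.103),("brick",.118,.15)):
    k=near_&(e[:,2]>lo)&(e[:,2]<hi); 
    if nm=="brick": k&=(e[:,0]<-.02)
    q=e[k]
    if len(q)>20: print(n,nm,len(q),"along %s lat %s z %.4f"%(np.percentile(q[:,0],[.5,99.5]).round(4),np.percentile(q[:,1],[.5,99.5]).round(4),np.median(q[:,2])))
  # lateral edges at stations
  for nm,lo,hi,xs in(("c2",.057,.066,(-.067,-.064)),("c1",.025,.033,(-.073,)),("brick",.118,.15,(-.055,-.045,-.03)),("ptop",.083,.103,(-.05,-.02,.02,.05))):
    for x in xs:
      k=near_&(e[:,2]>lo)&(e[:,2]<hi)&(abs(e[:,0]-x)<.002)
      if k.sum()>5: print("  ",n,nm,x,e[k,1].min().round(4),e[k,1].max().round(4),k.sum())
E
```

```text
wrist c1 top 645 along [-0.0761 -0.0394] lat [-0.0319  0.0312] z 0.0278
wrist c2 top 1676 along [-0.071 -0.043] lat [-0.0285  0.027 ] z 0.0610
wrist ptop 1387 along [-0.061  -0.0479] lat [-0.0206  0.0191] z 0.0870
wrist brick 326 along [-0.0586 -0.0563] lat [-0.0194  0.0287] z 0.1430
   wrist c2 -0.067 -0.0283 0.0267 477
   wrist c2 -0.064 -0.0286 0.0269 472
   wrist c1 -0.073 -0.0326 0.0311 455
   wrist brick -0.055 -0.0194 0.0284 97
   wrist ptop -0.05 -0.0202 0.0192 409
side c1 top 209 along [-0.0755  0.0728] lat [-0.0275  0.0354] z 0.0295
side c2 top 265 along [-0.07    0.0684] lat [-0.0265  0.0296] z 0.0624
side ptop 518 along [-0.0594  0.0598] lat [-0.0232  0.0231] z 0.0935
side brick 100 along [-0.059  -0.0215] lat [-0.0176  0.0339] z 0.1401
   side c2 -0.067 -0.0256 0.0241 19
   side c2 -0.064 -0.0286 0.0255 19
   side c1 -0.073 -0.0275 0.0281 22
   side brick -0.055 -0.0127 0.0319 16
   side brick -0.045 0.0262 0.0332 10
   side brick -0.03 0.0289 0.0325 8
   side ptop -0.05 -0.0229 0.0204 14
   side ptop -0.02 -0.0185 0.021 20
   side ptop 0.02 -0.0143 0.0209 16
   side ptop 0.05 -0.0078 0.0219 13
```

View pics/w9.png

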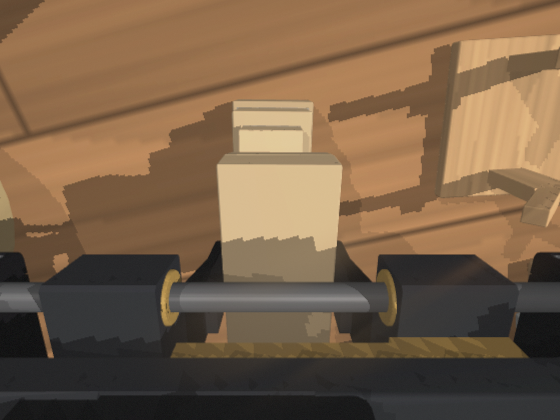

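{"fn": "arm_command", "kwargs": {
  "plan": [
    [0,0.32,-0.65,0.011,0,0,4.0],
    [0.8,0,0,0,0,0,4.0],
    [0.8,0,0,0,0,0,4.0],
    [0,0,0,0,0,0,4.0],
    [0,0,0,0,0,0,4.0]
  ]
}}

```text
time: 22.08
position: [0.5206, -0.2441, 0.1239]
tool_rot: [-0.458, 0.54, 0.412, 0.573]
ft_force: [-0.1, -0.2, -4.5]
grip_width: 0.0493
```

```bash
echo 'PT=PT-.0008*pv-.0009*np.cross(up,pv)' >> h.py; python3 - <<'E'
from h import *
step(tcp3(.0),R3)
E
```

```text
t 22.07 shift now-axes cm [2.63 0.47 0.3 ] target-axes cm [2.63 0.45 0.29] turn [-0.002 -0.004  0.01 ] deg 0.6
```

{"fn": "arm_command", "kwargs": {
  "plan": [
    [0.4,0.45,0.3,-0.002,-0.004,0.01,4.0],
    [0.5,0,0,0,0,0,4.0],
    [0.4,0,0,0,0,0,4.0],
    [0,0,0,0,0,0,4.0],
    [0,0,0,0,0,0,4.0]
  ]
}}

```text
time: 22.7
position: [0.5179, -0.2398, 0.1096]
tool_rot: [-0.455, 0.541, 0.417, 0.572]
ft_force: [-0.4, 0.2, -3.4]
grip_width: 0.0496
```

```bash
python3 - <<'E'
from h import *
step(tcp3(.0),R3)
E
```

```text
t 22.70 shift now-axes cm [ 1.23 -0.02 -0.05] target-axes cm [ 1.23 -0.02 -0.05] turn [ 0.001  0.001 -0.001] deg 0.1
```

{"fn": "arm_command", "kwargs": {
  "plan": [
    [0.4,0,-0.03,0,0,0,4.0],
    [0.35,0,0,0,0,0,4.0],
    [0,0,0,0,0,0,4.0],
    [0,0,0,0,0,0,4.0]
  ]
}}

```text
time: 23.2
position: [0.5186, -0.2405, 0.1017]
tool_rot: [-0.455, 0.541, 0.417, 0.572]
ft_force: [-0.3, -0.1, -3.2]
grip_width: 0.0498
```

```bash
python3 - <<'E'
from h import *
step(tcp3(.0),R3); o=robot.get_obs(); print(o["ft_force"],o["moment"])
look("w10"); brick_in_tool("w10")
z=np.load("pics/w10_pose.npz"); P=pts("wrist",np.load("pics/w10.npy"),(z["p"],z["q"]))
d=(P-PT).reshape(-1,3); lat=np.cross(up,pv); e=np.c_[d@pv,d@lat,P.reshape(-1,3)[:,2]]
nr=(abs(e[:,0])<.12)&(abs(e[:,1])<.06)
for nm,lo,hi in(("c1",.025,.033),("c2",.057,.066)):
  k=nr&(e[:,2]>lo)&(e[:,2]<hi); q=e[k]; print(nm,len(q),np.percentile(q[:,0],[.5]),np.percentile(q[:,1],[.5,99.5]).round(4))
  # end-edge yaw: min along vs lat
  s=[(y,np.percentile(q[abs(q[:,1]-y)<.003,0],1)) for y in np.arange(-.021,.022,.006)]; print(" edge yaw deg",np.degrees(np.arctan(np.polyfit(*zip(*s),1)[0])).round(2))
k=nr&(e[:,2]>.115)&(e[:,0]<-.03); q=e[k]; print("brick thick",np.percentile(q[:,0],.5),np.percentile(q[:,1],[.5,99.5]).round(4))
s=[(y,np.percentile(q[abs(q[:,1]-y)<.003,0],1)) for y in np.arange(-.018,.019,.006)]; print(" brick edge yaw",np.degrees(np.arctan(np.polyfit(*zip(*s),1)[0])).round(2))
E
```

```text
t 23.20 shift now-axes cm [ 0.44  0.01 -0.  ] target-axes cm [ 0.44  0.01 -0.  ] turn [ 0.001  0.001 -0.   ] deg 0.1
[-0.29460147 -0.1026649  -3.16173964] [ 0.13046723 -0.07131976  0.01877809]
0.01 z -0.034 0.034 x -0.031
0.02 z -0.0238 0.0259 x -0.0316
0.03 z -0.0241 0.0256 x -0.0323
0.04 z -0.024 0.0259 x -0.0331
0.05 z -0.0241 0.0261 x -0.0338
thick end y 0.0588
c1 779 [-0.07491084] [-0.0316  0.0316]
 edge yaw deg -0.11
c2 1983 [-0.07012388] [-0.0274  0.0279]
 edge yaw deg -0.09
brick thick -0.08929418990139511 [-0.0568  0.0574]
 brick edge yaw 0.21
```

{"fn": "arm_command", "kwargs": {
  "plan": [
    [0.2,0,0,0,0,0,4.0],
    [0.12,0,0,0,0,0,4.0],
    [0,0,0,0,0,0,4.0],
    [0,0,0,0,0,0,4.0]
  ]
}}

```text
time: 23.75
position: [0.5189, -0.2406, 0.0985]
tool_rot: [-0.455, 0.541, 0.416, 0.572]
ft_force: [0.2, 0.3, -4.3]
grip_width: 0.0493
```

{"fn": "arm_command", "kwargs": {
  "plan": [
    [0.08,0,0,0,0,0,4.0],
    [0,0,0,0,0,0,4.0]
  ]
}}

```text
time: 24.0
position: [0.519, -0.2407, 0.0977]
tool_rot: [-0.455, 0.541, 0.416, 0.572]
ft_force: [-0.7, -0.3, -5.3]
grip_width: 0.0503
```

```bash
python3 - <<'E'
from h import *
step(tcp3(.0),R3); o=robot.get_obs(); print(o["ft_force"],o["moment"])
E
```

```text
t 24.00 shift now-axes cm [0.04 0.02 0.  ] target-axes cm [0.04 0.02 0.  ] turn [0.001 0.    0.   ] deg 0.0
[-0.67595141 -0.26836876 -5.27914463] [ 0.08909411 -0.05677208  0.01401825]
```

{"fn": "arm_command", "kwargs": {
  "plan": [
    [0.07,0.02,0,0,0,0,4.0],
    [0.05,0,0,0,0,0,4.0],
    [0,0,0,0,0,0,4.0]
  ]
}}

```text
time: 24.38
position: [0.5189, -0.2407, 0.0971]
tool_rot: [-0.455, 0.541, 0.416, 0.572]
ft_force: [-0.6, 0.0, -3.2]
grip_width: 0.0497
```

```bash
python3 - <<'E'
from h import *
step(tcp3(.0),R3); o=robot.get_obs(); print(o["ft_force"],o["moment"])
E
```

```text
t 24.38 shift now-axes cm [-0.03  0.01  0.01] target-axes cm [-0.03  0.01  0.01] turn [0.001 0.    0.001] deg 0.1
[-0.5640573   0.0462963  -3.22747328] [ 0.10460219 -0.06986518  0.01141564]
```

{"fn": "arm_command", "kwargs": {
  "plan": [
    [0.07,0,0,0,0,0,4.0],
    [0,0,0,0,0,0,4.0]
  ]
}}

```text
time: 24.62
position: [0.5189, -0.2407, 0.097]
tool_rot: [-0.455, 0.541, 0.416, 0.572]
ft_force: [-1.3, 1.0, -3.7]
grip_width: 0.05
```

{"fn": "arm_command", "kwargs": {
  "plan": [
    [0.07,0,0,0,0,0,4.0],
    [0,0,0,0,0,0,4.0]
  ]
}}

```text
time: 24.88
position: [0.5189, -0.2407, 0.097]
tool_rot: [-0.456, 0.541, 0.416, 0.572]
ft_force: [-1.0, 0.5, -3.3]
grip_width: 0.05
```

```bash
python3 - <<'E'
from h import *
step(tcp3(.0),R3); o=robot.get_obs(); print(o["ft_force"],o["moment"])
E
```

```text
t 24.88 shift now-axes cm [-0.03  0.01  0.01] target-axes cm [-0.03  0.01  0.01] turn [ 0.001 -0.     0.001] deg 0.1
[-0.97646335  0.47721901 -3.28513965] [0.19410645 0.03278016 0.02802979]
```

{"fn": "arm_command", "kwargs": {
  "plan": [
    [0.15,0,0,0,0,0,4.0],
    [0.1,0,0,0,0,0,4.0]
  ]
}}

```text
time: 25.12
position: [0.519, -0.2407, 0.097]
tool_rot: [-0.456, 0.541, 0.416, 0.572]
ft_force: [-2.6, 0.4, 5.5]
grip_width: 0.0501
```

```bash
python3 - <<'E'
from h import *
step(tcp3(.0),R3); o=robot.get_obs(); print(o["ft_force"],o["moment"])
look("w11"); brick_in_tool("w11")
E
```

```text
t 25.12 shift now-axes cm [-0.04  0.01  0.01] target-axes cm [-0.04  0.01  0.01] turn [ 0.001 -0.     0.001] deg 0.1
[-2.61827748  0.41164557  5.51351882] [0.40149971 0.28507336 0.04991142]
0.01 z -0.034 0.034 x -0.031
0.02 z -0.0239 0.0258 x -0.0316
0.03 z -0.0241 0.0258 x -0.0324
0.04 z -0.0239 0.0259 x -0.0331
0.05 z -0.0241 0.026 x -0.0338
thick end y 0.0588
```

{"fn": "arm_command", "kwargs": {
  "plan": [
    [0,0,0,0,0,0,4.8],
    [0,0,0,0,0,0,5.05],
    [0,0,0,0,0,0,5.2],
    [0,0,0,0,0,0,5.5],
    [0,0,0,0,0,0,6.0],
    [0,0,0,0,0,0,6.8],
    [0,0,0,0,0,0,7.5],
    [0,0,0,0,0,0,7.5],
    [0,0,0,0,0,0,7.5]
  ]
}}

```text
time: 26.3
position: [0.5208, -0.2419, 0.0969]
tool_rot: [-0.457, 0.54, 0.414, 0.572]
ft_force: [0.2, -0.1, 0.4]
grip_width: 0.0748
```

```bash
python3 - <<'E'
from h import *
step(tcp3(.0),R3); o=robot.get_obs(); print(o["ft_force"],o["moment"])
look("w12"); brick_in_tool("w12")
E
```

```text
t 26.30 shift now-axes cm [-0.06  0.22  0.09] target-axes cm [-0.06  0.22  0.09] turn [ 0.001 -0.002  0.005] deg 0.3
[ 0.22747928 -0.14307258  0.38258704] [ 0.09776576 -0.1528674   0.02346328]
0.01 z -0.0235 0.0264 x -0.0311
0.02 z -0.0234 0.0263 x -0.0319
0.03 z -0.0233 0.0266 x -0.0326
0.04 z -0.0234 0.0267 x -0.0334
0.05 z -0.0233 0.0267 x -0.0342
thick end y 0.0609
```

{"fn": "arm_command", "kwargs": {
  "plan": [
    [-0.8,0,0,0,0,0,7.5],
    [-2,0,0,0,0,0,7.5],
    [-3.5,0,0,0,0,0,7.5],
    [-4.5,0,0,0,0,0,7.5],
    [-4.5,0,0,0,0,0,7.5],
    [-4,5,0,0,0,0,7.5],
    [0,5,0,0,0,0,7.5],
    [0,0,0,0,0,0,7.5]
  ]
}}

```text
time: 27.35
position: [0.4095, -0.2143, 0.2897]
tool_rot: [-0.459, 0.54, 0.413, 0.572]
ft_force: [0.7, -0.3, -0.4]
grip_width: 0.0751
```

```bash
python3 - <<'E'
from h import *
o=robot.get_obs(); print(o["position"])
lat=np.cross(up,pv)
p,d=optics.camera("side"); S=pts("side",d); cv2.imwrite("pics/s4.png",cv2.resize(p[60:220,220:400],None,fx=4,fy=3.75))
tp,d=optics.camera("top"); T=pts("top",d); cv2.imwrite("pics/t4.png",tp); W,_=look("w13")
T0=pts("top",np.load("pics/top0.npy"))
for n,P in(("side",S),("top",T),("wrist",W)):
  q=(P-PT).reshape(-1,3); e=np.c_[q@pv,q@lat,P.reshape(-1,3)[:,2]]
  k=(abs(e[:,0])<.075)&(abs(e[:,1])<.035)&(e[:,2]>.118)&(e[:,2]<.14); b=e[k]
  print(n,len(b),rect(b[:,:2]) if len(b)>10 else "","z",np.percentile(b[:,2],[5,50,95]).round(4) if len(b) else "")
  k=k&(abs(e[:,0])<.055)&(abs(e[:,1])<.02)
  if k.sum()>20:
    A=np.c_[e[k,:2],np.ones(k.sum())]; s=np.linalg.lstsq(A,e[k,2],rcond=None)[0]; print("  tilt deg",np.degrees(s[:2]).round(2),"z",s[2].round(4))
  c=P.reshape(-1,3)
  for m,x0,r,lo,hi in(("bowl",(.711,.156),.07,.008,.12),("jar",(.738,-.1215),.05,.008,.12),("brush",(.728,.0056),.085,.008,.12)):
    if n=="top":
      for Q in(T0,T): g=near(Q,x0,r,lo,hi); print("  ",m,rect(g[:,:2]))
E
```

```text
[ 0.40951258 -0.21430396  0.28970917]
side 639 (array([-0.2, -1.4]), array([120.3,  62. ]), -0.8) z [0.1203 0.1284 0.1314]
  tilt deg [-0.06 -0.82] z 0.129
top 1710 (array([-0. ,  0.6]), array([120.3,  51.1]), 0.1) z [0.1248 0.1279 0.1303]
  tilt deg [-0.08  0.22] z 0.128
   bowl (array([711.4, 156.2]), array([88.2, 87.3]), 45.8)
   bowl (array([711. , 156.8]), array([87.6, 87.3]), -87.7)
   jar (array([ 738. , -121.5]), array([52.6, 51.3]), -83.0)
   jar (array([ 737.8, -121.9]), array([53.3, 50.8]), -86.2)
   brush (array([728. ,   5.6]), array([139.9,  39.8]), 0.8)
   brush (array([728.2,   5.7]), array([139.5,  39.9]), 0.8)
wrist 2897 (array([-22.5,   0.3]), array([78., 50.]), -0.2) z [0.1253 0.1268 0.128 ]
  tilt deg [-0.07 -0.12] z 0.1269
```

View pics/s4.png

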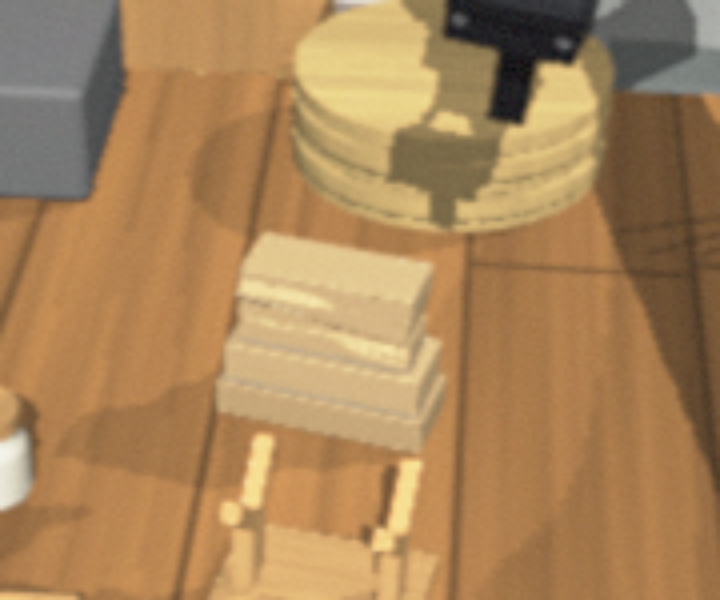

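The brick sits on the pier at (335,285), flush and level. It is centred within about 0.6 mm and in line within about 0.2°. The gripper is clear and the bystanders have not moved. I hand in the job.

```bash
python3 -c "
from rig import workorder; print(workorder.hand_in())"
```

```text
the job is handed in; nothing more can be done
None
```

The brick is on the pier, broad face down with its thick end over the low end, and the new top measures level. I handed the job in at about 27.5 s of the 54 s. I laid it in the cradle's V first, let go and drew clear, then took it again across its width and set it down until the force showed contact.

**Last checks, against the pier:**

| Check | Top camera | Wrist camera | Side camera |
|---|---|---|---|
| Tilt along the pier | −0.08° | −0.07° | −0.06° |
| Tilt across the pier | 0.22° | −0.12° | −0.82° |
| Off centre, sideways | 0.6 mm | 0.3 mm | −1.4 mm |
| Off centre, lengthways | 0.0 mm | not usable | −0.2 mm |
| Out of line | 0.1° | −0.2° | −0.8° |

- **Disagreement:** the side camera's figures across the pier and its line differ from the others. Its points include the brick's side face (it read 62 mm wide instead of 50), so I trusted the top and wrist cameras.
- **Wrist camera:** it saw only part of the brick's length, so it gives no lengthways figure.
- **Bystanders:** the bowl, jar and brush were within 1 mm of their starting places.
- **Forces:** wrist force readings, taken after each move, stayed under about 7 N, and the gripper was clear of everything at hand-in.

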